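Show the tiger head to the inspection camera

TASK

The eyes of the grey striped tiger head on the drying rack have just been glued on and have to be checked: lift that head off its peg without letting anything touch its eyes, nose or muzzle, and hold it up in the air in front of the inspection camera, its face squarely towards the lens, right way up in the camera's view, with the point midway between the eyes on the middle of the view and 15 cm from the lens. Finish while still holding it there, still and in the gripper alone. Do not touch the camera or its stand, and leave the other heads on their pegs and the glue jar where it stands.

Things in the scene. Friction and masses are not known exactly. Their poses are not given: they have to be found in the camera images.
- tiger_center (a point): centre of the tiger head: hard plastic, teal grey, black stripes, the only one with eyes (orange); 80-110 g. Block 48 deep (x) x 52 wide (y, across flat cheeks: grip here) x 46 mm high (z), ears 9 mm higher, neck 10 mm high, 30 wide below; this is the block's middle, 33 mm above the neck's underside. x points out of the face, y to its left cheek, z out of the crown. Starts upright on a peg
- tiger_face: eyes, nose and white muzzle of the tiger head (not to be touched), fixed on the front of the block and standing up to 13 mm out of it. Origin: the point midway between the eyes on the front face, 24 mm ahead (x) of and 6 mm above (z) the head's centre; axes as the head's
- lens (a point): centre of the camera's front lens, in a white ring light 72 mm across. The camera looks along -x of this frame (to the robot's side and down by 20 to 40 degrees; height and tilt vary), y is sideways and level, z is up in its picture. A head shown squarely and right way up has its x, y and z parallel to these and same way round. The column stands 110 to 130 mm behind the lens
- camera_stand: fixed stand with the inspection camera (not to be touched): grey base plate 150 x 190 x 16 mm and steel column 16 mm thick, 456 mm high, 245 mm along +x from this origin (origin on the table, roughly below where the head is to be held). The black camera hangs 330 to 390 mm up, its lens at 285 to 365 mm
- rack: fixed drying rack: wooden board 215 x 215 x 18 mm, origin at the centre of its underside, four pegs at x, y = +-62.5 mm. Each has a shoulder 28 mm thick, its top 48 mm above the table, on which the neck rests, and above it a spigot 13 mm thick, 28 mm high inside the head's 18 mm bore: a head must go up 28 mm before it can move sideways
- blank_a_center (a point): centre of a plain cream head of the same shape, without stripes or eyes, on another peg; axes as the tiger's. To be left alone
- blank_b_center (a point): centre of a plain white head, the same. To be left alone
- blank_c_center (a point): centre of a plain orange head, the same. To be left alone
- jar_center (a point): centre of a closed glue jar with a green lid, 60 mm across, 80 mm high, 250 g, standing on the table; this point is half-way up. To be left alone
Not all that is in view belongs to the job. What is shaped like the part that bears tiger_center but blue or yellow is not meant.

How it is judged:
On the way:
1. the tiger head is lifted clear of its peg, in the gripper (z of tiger_center in the frame of rack above 0.114 m and contact force between tiger and the fingers above 1 N and contact force between tiger and rack below 0.05 N), for 0.1 s.
At the end, for the whole second after the job is handed in: The tiger head is held still in the gripper alone, the point midway between its eyes 13 to 17 cm before the lens and within 2 cm of its axis each way, face to the lens and crown up in the view within 0.2 rad; the other heads within 1 cm and the jar within 2 cm of their starts (x of tiger_face in the frame of lens between -0.17 and -0.13 m and y of tiger_face in the frame of lens between -0.02 and 0.02 m and z of tiger_face in the frame of lens between -0.02 and 0.02 m and angle between the x axis of tiger_face and the x axis of lens, either way round below 0.2 rad and angle between the z axis of tiger_face and the z axis of lens, either way round below 0.2 rad and x of lens in the frame of tiger_face above 0.1 m and angle between tiger_face's own z axis and vertical below 1.2 rad and height (world z) of tiger_center above 0.13 m and contact force between tiger and the fingers above 1 N and contact force between tiger and rack below 0.05 N and contact force between tiger and camera_stand below 0.05 N and linear speed of tiger below 0.02 m/s and angular speed of tiger below 0.15 rad/s and distance of each of blank_a_center, blank_b_center, blank_c_center from where it was at the start of the episode below 0.01 m and distance of jar_center from where it was at the start of the episode below 0.02 m); the arm keeps its last pose, push and grip.
It fails at once if something touches the eyes, nose or muzzle of the tiger head (contact force between tiger_face and anything else above 0.3 N).
It fails at once if the robot or the tiger head touches the camera or its stand (contact force between any of the arm, the fingers, tiger and camera_stand above 0.3 N).
It fails at once if another head is shifted on or off its peg (distance of any of blank_a_center, blank_b_center, blank_c_center from where it was at the start of the episode above 0.01 m).
It fails at once if the glue jar is pushed away or knocked over (distance of jar_center from where it was at the start of the episode above 0.02 m or angle between jar_center's own z axis and vertical above 0.5 rad).
It also fails if it takes over 43 s, if anything falls off the work surface, if the arm or the gripper's body presses on something with over 40 N, if the wrist force passes 120 N, or if a joint passes its speed limit or range.

ROBOT

A 6-joint arm with a two-finger parallel gripper is mounted at the origin on the work surface. World frame = base frame: x ahead of the robot, y to its left, z up, the work surface at z = 0. Lengths are in m, angles in rad, forces in N, time in s.
With the tool pointing down it reaches from about 0.3 to 0.875 m from the base axis. Payload 4.2 kg.
Tool frame: the origin (TCP) lies between the finger pads; the fingertips stand 19 mm ahead of it and the grasp point (between the pads) is the TCP (env.tcp_to_tips is the x of the fingertips in the tool frame, in m); x points along the fingers, y is the direction in which the jaws open and shut, and the axes are right-handed (so a half turn about x gives the same grasp; the last joint's range is limited). The gripper opens to 85 mm and grips with 20 to 120 N. Pads are 22 mm wide; open, the fingers measure 114 mm over their backs; the gripper's body (76 mm by 85 mm) begins 54 mm behind the grasp point. The pads swing forward as they close: fully open they stand 13 mm farther back than shut.
Start: joints at [-1.336, 0.32, 1.565, -0, 1.257, -0.02], TCP at [0.145, -0.556, 0.25] pointing down, gripper open.
Joint ranges: [-3.11, 3.11], [-0.84, 2.01], [0.21, 2.61], [-1.34, 4.49], [0.05, 2.63], [-2.56, 2.56]. Speed limits (rad/s): [2.57, 2.57, 3.14, 3.14, 3.14, 3.14].

INTERFACE

Orientations are given as [roll, pitch, yaw] about the fixed x, y, z axes, in that order (R = Rz(yaw) Ry(pitch) Rx(roll)).
In Python, from plant import env gives the robot as it stands. The module is installed in compiled form; this text tells all that it offers.
- The arm moves only by the tool step_arm, never from a script. Its argument "increments" is text: rows parted by semicolons, each of 6 numbers parted by spaces: the shift along the tool's x, y, z in m, then the turn, a rotation vector about the tool's x, y, z in degrees. A call has 1 to 5 rows; each row shifts and turns the commanded pose from where the row before left it, along the tool's axes as they then stand; what a row does not reach is not made up. A row lasts 1/12 s, in which the tool goes at most 41.7 mm and 7.16 degrees, less where a joint would pass 70% of its speed; a pose out of reach is approached as far as the arm can. A call with a gripper value outside its range is refused whole. "claw" is the closure, from 0 (fully open) to 1 (shut), set as the call begins (left out, the last holds). The fingers move at their own pace and stop on an object; "force" is the grip in N (left out, the last holds). Time passes only in rows, so rows that do not move let the fingers close. It gives the time, the measured TCP pose, the force and the opening at its end, in the units of the state.
- env.read_state(): the state, without advancing time (a new reading comes with each control period).
- env.get_image(name): name is "scene" or "top"; returns the picture (400x640x3 uint8, red, green, blue); there is no depth.
- env.calibration(name): a dict with "intrinsics" (3x3 intrinsics, pixels), "R" (3x3) and "t" (3): a world point X has camera coordinates R X + t. Camera axes: x right, y down, z forward; pixel columns grow to the right and rows downward; lengths in m; the calibration is good to about 2 mm. A picture is of the moment at which its call begins. calibration takes no time and is no camera call.
- env.job_done(): hands the job in, once; it reports no verdict.
The state is a dict: "time_s": time; "joint_pos": joint angles; "joint_velocities": joint speeds; "joint_torque": joint torques, N m; "tcp_pos": TCP position; "orientation": TCP orientation; "force": force on the tool from outside, world axes, zero at the start; "ft_torque": the same for the moment, N m; "gripper_width": finger opening in m.
Only numpy, scipy, OpenCV 4.12 (cv2) and the standard library are available. Lean on these libraries where they do the work, as an engineer would, in place of code of your own. Each camera call takes 0.05 s, during which the arm holds its last target. There are 200 camera calls.

## Working session

There is one attempt and no reset: what is moved stays moved. The work goes in short steps, Python scripts to look and compute and a tool call to move; the robot and the scene stay as the last step left them, time stands still between calls to the robot, and variables do not carry over. Pictures are saved under pics/ and viewed, about 8 in all and at most 12, crops included, and the job is handed in when it is done.

Besides the shell and the picture viewer there is one more tool, called after "Request:" as a command line: name --argument value ..., lists and objects as JSON in quotes. step_arm: Moves the arm, as the interface text tells. Its arguments: {"type":"object","properties":{"increments":{"type":"string"},"claw":{"type":"number"},"force":{"type":"number"}},"required":["increments"]}

```bash
mkdir -p pics
python3 - <<'E'
from plant import env
import cv2,numpy as np
for n in("scene","top"):
    im=env.get_image(n); cv2.imwrite(f"pics/{n}0.png",im[:,:,::-1])
    c=env.calibration(n); print(n,np.round(c["intrinsics"],1).tolist(),np.round(c["R"],4).tolist(),np.round(c["t"],4).tolist(), (-c["R"].T@c["t"]).round(3))
print(env.read_state(), env.tcp_to_tips)
E
```

```text
scene [[373.5, 0.0, 322.0], [0.0, 373.5, 194.3], [0.0, 0.0, 1.0]] [[-0.441, 0.8975, 0.0088], [0.6956, 0.348, -0.6285], [-0.5671, -0.2711, -0.7777]] [0.1671, -0.2515, 1.4088] [1.048 0.319 0.936]
top [[513.7, 0.0, 314.8], [0.0, 513.7, 203.8], [0.0, 0.0, 1.0]] [[-0.0096, -0.9999, 0.0142], [-0.995, 0.0081, -0.0994], [0.0992, -0.0151, -0.995]] [0.0354, 0.5469, 1.4148] [0.404 0.052 1.462]
{'time_s': 0.1, 'joint_pos': array([-1.33600196e+00,  3.20230875e-01,  1.56555261e+00,  3.34550834e-05,
        1.25741278e+00, -2.00076552e-02]), 'joint_velocities': array([-0.00065592, -0.0013153 , -0.00230196,  0.0002793 , -0.00132553,
        0.00084648]), 'joint_torque': array([-4.18622415e-05, -4.16405797e+01, -2.34705144e+01, -1.07394916e-05,
        4.92570442e-03,  7.95039512e-06]), 'tcp_pos': array([ 0.14484409, -0.55604664,  0.24956637]), 'orientation': array([-1.61063742,  1.56919241,  1.78574692]), 'force': array([-0.4630276 , -0.62906954,  0.44006067]), 'ft_torque': array([-0.00208309,  0.03773896,  0.01509069]), 'gripper_width': 0.08553073267157282} 0.019
```

View pics/scene0.png

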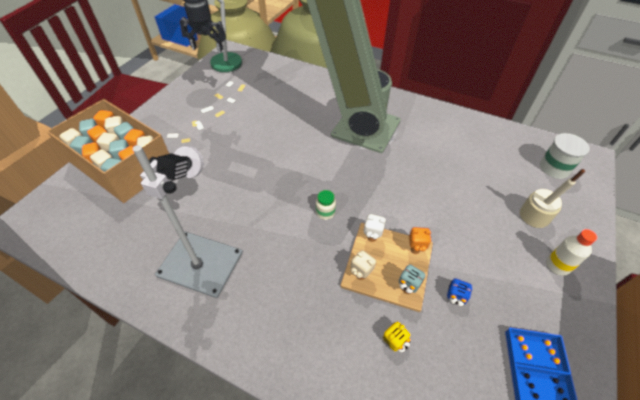

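View pics/top0.png

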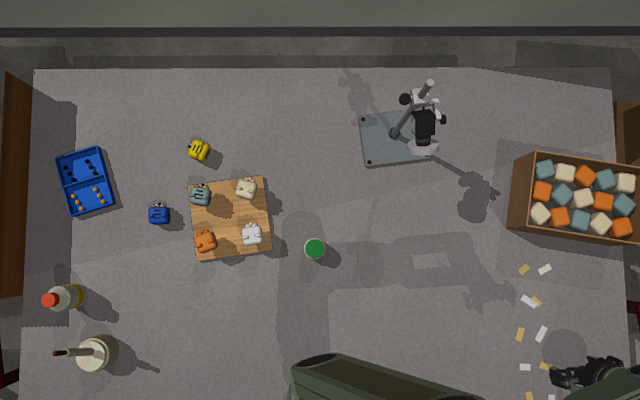

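The tiger is on the rack at about (200,195) in the top view and (412,278) in the scene view. The camera is at about (423,140) in the top view, with its lens ring at (188,162) in the scene view. I'll zoom in next.

Run:
```python
import cv2,numpy as np
s=cv2.imread("pics/scene0.png");t=cv2.imread("pics/top0.png")
def crop(i,x,y,w,h,k): return cv2.resize(i[y:y+h,x:x+w],None,fx=k,fy=k,interpolation=cv2.INTER_CUBIC)
A=crop(s,335,205,100,75*4//3,4)[:,:400]; B=crop(t,180,165,100,100,4)
cv2.imwrite("pics/rack.png",np.hstack([A,B]) )
A=crop(s,125,130,100,150,4); B=crop(t,350,70,100,150,4)
cv2.imwrite("pics/cam.png",np.hstack([A,B]))
```

```text
(no output)
```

View pics/rack.png

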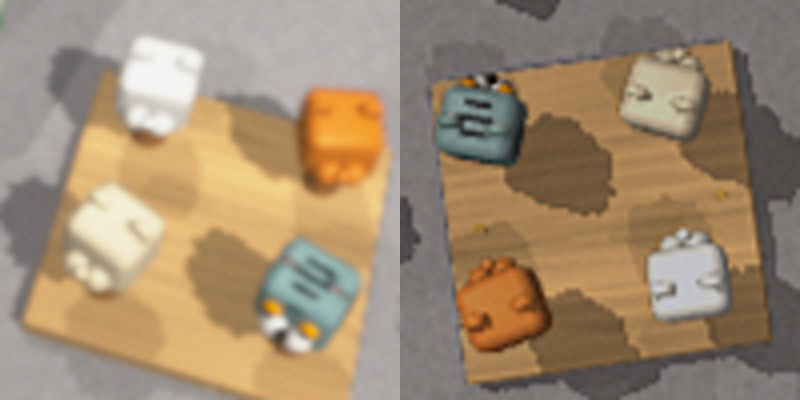

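View pics/cam.png

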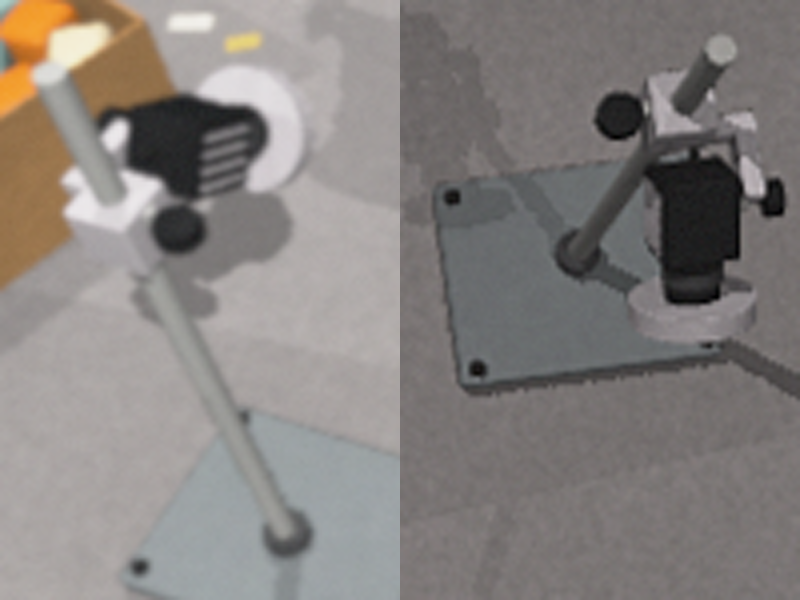

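```bash
cat > h.py <<'E'
import numpy as np,cv2
from plant import env
from scipy.optimize import least_squares,minimize
from scipy.spatial.transform import Rotation as Ro
C={n:env.calibration(n) for n in("scene","top")}
def proj(n,X):
    c=C[n];p=np.atleast_2d(X)@c["R"].T+c["t"];p=p@c["intrinsics"].T;return p[:,:2]/p[:,2:]
def atz(n,uv,z):
    c=C[n];d=np.linalg.inv(c["intrinsics"])@[*uv,1];d=c["R"].T@d;o=-c["R"].T@c["t"];return o+d*(z-o[2])/d[2]
def tri(uv):
    return least_squares(lambda X:np.r_[proj("scene",X)[0]-uv["scene"],proj("top",X)[0]-uv["top"]],[.5,0,.2])
E
cat > m.py <<'E'
from h import *
T=lambda p:(np.array(p)-[400,0])/4+[180,165]
cs=np.array([T(p) for p in[(432,85),(733,42),(770,340),(468,382)]])
q=np.array([[1,1],[1,-1],[-1,-1],[-1,1]])*.1075
def f(v):
    R=Ro.from_euler('z',v[2]).as_matrix();X=np.c_[q,np.full(4,.018)]@R.T+[v[0],v[1],0];return (proj("top",X)-cs).ravel()
X0=atz("top",cs.mean(0),.018)
r=least_squares(f,[X0[0],X0[1],0]);print("rack",r.x.round(4),"res px",r.fun.round(1))
R=Ro.from_euler('z',r.x[2]).as_matrix();peg=r.x[:2]+(R@[.0625,.0625,0])[:2];print("peg",peg.round(4))
sc={k:np.array(v)/4+[335,205] for k,v in{"corners":[(110,72),(22,325)]}.items()}
print("scene check TR?BR",[atz("scene",u,.018).round(3) for u in sc["corners"]],"rack corners",(np.c_[q,np.zeros(4)]@R.T+[r.x[0],r.x[1],0]).round(3)[:,:2].tolist())
# tiger silhouettes
im={n:cv2.imread(f"pics/{n}0.png") for n in C}
masks={}
for n in C:
    h=cv2.cvtColor(im[n],cv2.COLOR_BGR2HSV);g=((h[...,0]>80)&(h[...,0]<105)&(h[...,1]>35)&(h[...,1]<150)).astype(np.uint8)
    u=proj(n,[*peg,.09])[0];m=np.zeros_like(g);x,y=u.astype(int);m[y-16:y+17,x-16:x+17]=g[y-16:y+17,x-16:x+17]
    m=cv2.morphologyEx(m,cv2.MORPH_CLOSE,np.ones((5,5)));masks[n]=m;print(n,m.sum(),u.round(1))
b=np.array([[i,j,k] for i in(-1,1) for j in(-1,1) for k in(-1,1)])*[.024,.026,.023]
b=np.r_[b*[.8,.8,1],b*[1,.8,.8],b*[.8,1,.8]]
def cost(v):
    R=Ro.from_euler('z',v[2]).as_matrix();s=0
    for n in C:
        P=proj(n,b@R.T+[v[0],v[1],.081]);H=cv2.convexHull((P*64).astype(np.float32)).astype(np.int32)
        k=8;big=np.zeros((400*1,640),np.uint8);x,y=proj(n,[*peg,.09])[0].astype(int)
        H=cv2.convexHull(((P-[x-20,y-20]+.5)*k).astype(np.float32)).astype(np.int32)
        a=np.zeros((40*k,40*k),np.uint8);cv2.fillConvexPoly(a,H,1)
        M=cv2.resize(masks[n][y-20:y+20,x-20:x+20],None,fx=k,fy=k,interpolation=cv2.INTER_NEAREST)
        s+=(a!=M).sum()/k**2
    return s
best=min((minimize(cost,[*peg,y0],method="Nelder-Mead",options=dict(initial_simplex=[[*peg,y0],[peg[0]+.006,peg[1],y0],[peg[0],peg[1]+.006,y0],[*peg,y0+.2]])) for y0 in np.arange(-.6,.61,.2)),key=lambda o:o.fun)
print("tiger",best.x.round(4),best.fun)
for y0 in np.arange(-.5,.51,.1):print(round(y0,1),cost([*peg,y0]).round(1),end="; ")
# face features: eyes at peg
for n,l in(("scene",[(270,308),(328,303)]),("top",[(465,87),(507,92)])):
    for p in l:
        u=np.array(p)/4+[335,205] if n=="scene" else T(p);print(n,"eye",atz(n,u,.087).round(4)[:2])
# stand plate
Tc=lambda p:(np.array(p)-[400,0])/4+[350,70]
Sc=lambda p:np.array(p)/4+[125,130]
tl,bl,col=[atz("top",Tc(p),.016) for p in[(437,185),(463,388),(578,257)]]
br=atz("scene",(241.5,248),.016);x1=atz("scene",(157,272),.016);x2=atz("scene",(216,293),.016);x3=atz("scene",(190,234),.016);col2=atz("scene",Sc((287,532)),.016)
print("plate top",tl[:2].round(3),bl[:2].round(3),"col",col[:2].round(3),col2[:2].round(3),"scene corners",br[:2].round(3),x1[:2].round(3),x2[:2].round(3),x3[:2].round(3))
ct=tri({"scene":Sc((52,72)),"top":Tc((722,47))});print("coltop",ct.x.round(3),ct.cost)
# ring
ps=Sc([(195,85),(215,70),(245,65),(275,78),(295,100),(304,130),(300,160),(285,182),(265,192),(245,192)])
pt=Tc([(628,295),(632,320),(645,333),(670,342),(700,343),(730,335),(750,318),(757,298),(752,285),(640,283)])
a=np.linspace(0,2*np.pi,90,endpoint=False)
def ring(v,fb):
    R=Ro.from_euler('ZY',[v[3],v[4]]).as_matrix()   # tilt: x axis up => pitch -angle
    c=np.c_[np.zeros(90),.036*np.cos(a),.036*np.sin(a)]
    return (c+[fb*v[5],0,0])@R.T+v[:3]
def g(v):
    o=[]
    for n,p in(("scene",ps),("top",pt)):
        H=cv2.convexHull(proj(n,np.r_[ring(v,0),ring(v,1)]).astype(np.float32))
        o+=[cv2.pointPolygonTest(H,tuple(map(float,u)),True) for u in p]
    return np.r_[o,(v[3]-YAW)/.05,(v[5]-.012)/.006]
d=tl-bl;YAW=np.arctan2(d[1],d[0]);print("yaw plate",YAW)
l0=tri({"scene":Sc((248,130)),"top":Tc((692,308))});print("ring tri",l0.x.round(3),l0.cost)
for t in(-.35,-.5,-.7):
    r=least_squares(g,[*l0.x,YAW,t,.012],diff_step=1e-3);print("ring",r.x.round(4),r.cost.round(2))
print(r.fun.round(1))
E
python3 m.py
```

```text
rack [0.5107 0.2683 0.1303] res px [-0.3 -0.8  0.  -0.4  0.7  0.5 -0.4  0.8]
peg [0.5645 0.3384]
scene check TR?BR [array([0.423, 0.156, 0.018]), array([0.636, 0.181, 0.018])] rack corners [[0.603, 0.389], [0.631, 0.176], [0.418, 0.148], [0.39, 0.361]]
scene 302 [411.7 275.8]
top 338 [200.1 196. ]
tiger [0.564  0.3406 1.4595] 295.546875
-0.5 341.3; -0.4 326.3; -0.3 316.4; -0.2 312.1; -0.1 306.2; -0.0 311.2; 0.1 329.1; 0.2 346.7; 0.3 361.5; 0.4 371.9; 0.5 378.6; scene eye [0.5891 0.3231]
scene eye [0.5699 0.3542]
top eye [0.59   0.3497]
top eye [0.5863 0.3215]
plate top [ 0.801 -0.1  ] [ 0.653 -0.116] col [ 0.747 -0.201] [ 0.749 -0.202] scene corners [ 0.654 -0.119] [ 0.818 -0.281] [ 0.797 -0.102] [ 0.682 -0.279]
coltop [ 0.75  -0.199  0.455] 0.3950042323737282
yaw plate 0.1067901894810863
ring tri [ 0.648 -0.214  0.314] 0.415651338743518
ring [ 0.6463 -0.2145  0.3131  0.1346 -0.6966  0.0088] 5.65
ring [ 0.6463 -0.2145  0.3131  0.1348 -0.6967  0.0088] 5.65
ring [ 0.6463 -0.2144  0.3131  0.1339 -0.6965  0.0088] 5.65
[-1.  -0.5 -0.2  0.9  1.   1.   0.7  0.1 -0.3  0.3 -0.6 -0.4 -0.8 -1.
 -0.7  0.   1.3  0.7  0.8  0.5  0.5 -0.5]
```

```bash
cat > m2.py <<'E'
from h import *
peg=np.array([.5645,.3384])
im={n:cv2.imread(f"pics/{n}0.png") for n in C}
M={};out=[]
for n in C:
    h=cv2.cvtColor(im[n],cv2.COLOR_BGR2HSV).astype(int);x,y=proj(n,[*peg,.09])[0].astype(int);s=np.s_[y-20:y+20,x-20:x+20]
    hh=h[s];o=((hh[...,0]>8)&(hh[...,0]<24)&(hh[...,1]>190)&(hh[...,2]>100)).astype(np.uint8)
    k,l,st,ce=cv2.connectedComponentsWithStats(o)
    E=[ce[i]+[x-20,y-20] for i in range(1,k) if st[i,4]>2];print(n,[(e.round(1).tolist(),atz(n,e,.09)[:2].round(4).tolist()) for e in E])
    g=((hh[...,0]>78)&(hh[...,0]<105)&(hh[...,1]>50)).astype(np.uint8)
    g=cv2.morphologyEx(g,cv2.MORPH_CLOSE,np.ones((5,5)));k,l,st,ce=cv2.connectedComponentsWithStats(g);i=1+st[1:,4].argmax();M[n]=(l==i).astype(np.uint8);print(st[i],(x,y))
    v=im[n][s].copy();v2=v.copy();v2[M[n]>0]=(0,0,255);out.append(cv2.resize(np.hstack([v,v2]),None,fx=8,fy=8,interpolation=cv2.INTER_NEAREST)[:, :])
cv2.imwrite("pics/mask.png",np.vstack(out)[:600])
b=np.array([[i,j,k] for i in(-1,1) for j in(-1,1) for k in(-1,1)])*[.024,.026,.023]
b=np.r_[b*[.85,.85,1],b*[1,.85,.85],b*[.85,1,.85]]
def cost(v,only=C):
    R=Ro.from_euler('z',v[2]).as_matrix();s=0;k=8
    for n in only:
        x,y=proj(n,[*peg,.09])[0].astype(int);P=proj(n,b@R.T+[v[0],v[1],.081])
        H=cv2.convexHull(((P-[x-20,y-20]+.5)*k).astype(np.float32)).astype(np.int32)
        a=np.zeros((40*k,40*k),np.uint8);cv2.fillConvexPoly(a,H,1)
        s+=(a!=cv2.resize(M[n],None,fx=k,fy=k,interpolation=cv2.INTER_NEAREST)).sum()/k**2
    return s
for only in(["top"],["scene"],["top","scene"]):
  B=min((minimize(cost,[*peg,y0],args=(only,),method="Nelder-Mead",options=dict(initial_simplex=[[*peg,y0],[peg[0]+.006,peg[1],y0],[peg[0],peg[1]+.006,y0],[*peg,y0+.2]])) for y0 in(-.3,-.1,.1)),key=lambda o:o.fun)
  print(only,B.x.round(4),B.fun)
E
python3 m2.py
```

```text
scene [([402.5, 281.5], [0.5894, 0.3227]), ([412.0, 287.2], [0.5934, 0.3482])]Traceback (most recent call last):
  File "m2.py", line 11, in <module>
    g=cv2.morphologyEx(g,cv2.MORPH_CLOSE,np.ones((5,5)));k,l,st,ce=cv2.connectedComponentsWithStats(g);i=1+st[1:,4].argmax();M[n]=(l==i).astype(np.uint8);print(st[i],(x,y))
                                                                                                           ~~~~~~~~~~~~~~~^^
ValueError: attempt to get argmax of an empty sequence
```

```bash
python3 - <<'E'
import cv2
for n,p in(("scene",(405,272)),("top",(193,201)),("top",(207,196)),("scene",(418,272))):
    h=cv2.cvtColor(cv2.imread(f"pics/{n}0.png"),cv2.COLOR_BGR2HSV);print(n,h[p[1],p[0]-3:p[0]+4].tolist())
E
sed -i 's/hh\[...,0\]>78)&(hh\[...,0\]<105)&(hh\[...,1\]>50)/hh[...,0]>76)\&(hh[...,0]<110)\&(hh[...,1]>28)/' m2.py; python3 m2.py
```

```text
scene [[25, 37, 124], [78, 32, 136], [85, 46, 155], [86, 44, 173], [87, 41, 180], [84, 40, 174], [84, 34, 149]]
top [[87, 50, 112], [87, 44, 117], [87, 40, 121], [83, 42, 127], [86, 43, 130], [86, 39, 137], [84, 39, 137]]
top [[83, 29, 141], [85, 27, 122], [86, 35, 101], [88, 38, 87], [82, 41, 69], [85, 31, 50], [101, 68, 41]]
scene [[86, 41, 124], [85, 43, 113], [87, 44, 128], [88, 45, 154], [87, 45, 175], [85, 44, 180], [84, 43, 174]]
scene [([402.5, 281.5], [0.5894, 0.3227]), ([412.0, 287.2], [0.5934, 0.3482])]
[ 10  11  23  25 317] (np.int64(411), np.int64(275))
top [([196.5, 185.0], [0.5943, 0.3484]), ([206.0, 186.8], [0.5893, 0.323])]
[  9  12  22  19 339] (np.int64(200), np.int64(195))
['top'] [ 0.5653  0.3405 -0.3567] 73.34375
['scene'] [ 0.5578  0.3384 -0.0756] 219.9375
['top', 'scene'] [ 0.5662  0.3395 -0.1055] 307.0625
```

View pics/mask.png

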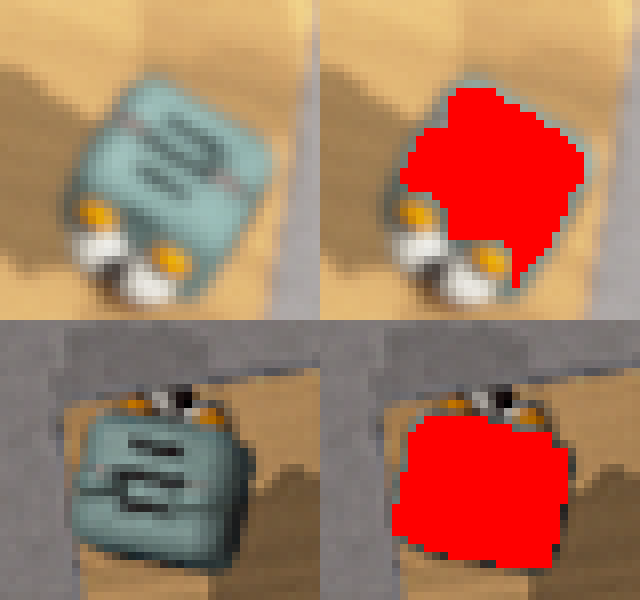

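The mask picture confirms the fit: in the top view the eyes are at (196.5,185) and (206,186.8), in the scene view at (402.5,281.5) and (412,287.2). Both views agree on the eye midpoint, about (0.5916, 0.3356). Next I'll refine the camera tilt.

Run:
```python
from h import *
out=[]
a=np.linspace(0,2*np.pi,60,endpoint=False)
for n,(x,y) in(("scene",(160,140)),("top",(400,110))):
    w=50;k=8
    im=cv2.imread(f"pics/{n}0.png")[y:y+w,x:x+w];im=cv2.resize(im,None,fx=k,fy=k,interpolation=cv2.INTER_CUBIC)
    v=im.copy();p0=np.array([.6463,-.2145,.3131]);R=Ro.from_euler('ZY',[.125,-.62]).as_matrix()
    for xx,col in((0,(0,0,255)),(.010,(0,255,0))):
        P=proj(n,(np.c_[np.full(60,xx),.036*np.cos(a),.036*np.sin(a)])@R.T+p0);cv2.polylines(v,[(((P-[x,y])+.5)*k).astype(int)],True,col,1)
    out.append(np.vstack([im,v])[:, :])
o=np.hstack(out);cv2.imwrite("pics/ring.png",cv2.resize(o,(600,600)))
```

```text
(no output)
```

View pics/ring.png

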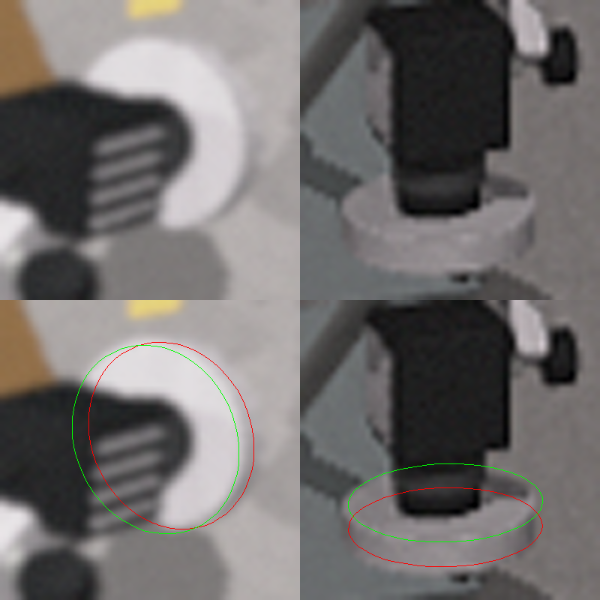

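Run:
```python
from h import *
cv=lambda L,o,s:(np.array(L,float)-s+.5)/6-.5+o
tb=cv([(342,215),(350,196),(395,178),(535,207),(528,190),(490,176),(380,237),(438,242),(490,237)],[400,110],[300,0])
tf=cv([(352,250),(380,268),(430,274),(480,270),(520,252),(533,232)],[400,110],[300,0])
sh=cv([(87,78),(105,55),(130,42),(155,37),(185,45),(215,68),(235,95),(246,130),(243,170),(228,205),(205,225),(185,230)],[160,140],[0,0])
a=np.linspace(0,2*np.pi,120,endpoint=False)
def circ(v,x): return np.c_[np.full(120,x),.036*np.cos(a),.036*np.sin(a)]@Ro.from_euler('ZY',[v[3],-v[4]]).as_matrix().T+v[:3]
D=lambda P,L:[cv2.pointPolygonTest(cv2.convexHull(P.astype(np.float32)),tuple(map(float,u)),True) for u in L]
def g(v):
    F,B=circ(v,0),circ(v,v[5])
    return np.r_[D(proj("top",B),tb),D(proj("top",np.r_[F,B]),tf),D(proj("scene",np.r_[F,B]),sh),(v[3]-.125)/.03*.5]
r=least_squares(g,[.646,-.2145,.313,.125,.55,.012],diff_step=1e-3,loss="soft_l1",f_scale=.4)
print(r.x.round(4),r.cost);print(g(r.x).round(1))
v=r.x;c=np.cos(v[3]);s=np.sin(v[3]);d=np.array([.749-v[0],-.2005-v[1]]);print("column behind",d@[c,s],"side",d@[-s,c])
for t in(.35,.45,.55,.65,.7):
    q=least_squares(lambda w:g([*w[:4],t,w[4]]),[.646,-.2145,.313,.125,.012],diff_step=1e-3,loss="soft_l1",f_scale=.4);print(t,q.x.round(3),q.cost.round(2))
```

```text
[ 0.644  -0.2135  0.3133  0.1228  0.5817  0.0102] 4.294501815033879
[-0.7 -0.3  0.1  0.8  0.3  0.2 -0.1  0.2  0.1 -0.3 -1.  -0.9 -0.8  0.1
  1.1 -0.1 -0.3 -0.5 -0.4  0.4  1.3  1.6  1.9  2.1  1.  -0.2 -0.1 -0. ]
column behind 0.10577329170253473 side 4.620966093189332e-05
0.35 [ 0.638 -0.217  0.31   0.134  0.016] 10.71
0.45 [ 0.641 -0.216  0.311  0.146  0.013] 7.36
0.55 [ 0.643 -0.214  0.313  0.129  0.011] 4.61
0.65 [ 0.646 -0.214  0.314  0.119  0.009] 5.09
0.7 [ 0.647 -0.214  0.314  0.119  0.008] 5.96
```

```bash
cat > plan.py <<'E'
from h import *
import sys
def headR(yaw,tilt): return Ro.from_euler('ZY',[yaw,-tilt])
def tool(H,s): return Ro.from_matrix(H.as_matrix()@np.array([[0,0,s],[0,s,0],[-1,0,0]]))  # tool x=-z, y=s*y, z=s*x
LENS=np.array([.641,-.214,.311]);LH=headR(.123,.57)
def plan(p,Rt,n=None,mm=38,deg=6.5):
    s=env.read_state();p0=s["tcp_pos"];R0=Ro.from_euler('xyz',s["orientation"])
    w=(R0.inv()*Rt).as_rotvec();L=np.linalg.norm(p-p0)
    n=n or int(max(np.ceil(L/mm*1e3),np.ceil(np.degrees(np.linalg.norm(w))/deg),1))
    print("dist %.1f mm rot %.1f deg rows %d t %.2f tcp"%(L*1e3,np.degrees(np.linalg.norm(w)),n,s["time_s"]),p0.round(4),"w",s["gripper_width"].round(4),"F",s["force"].round(1))
    dw=np.degrees(w)/n;rows=[]
    for i in range(n):
        Ri=R0*Ro.from_rotvec(w*i/n);rows.append(" ".join("%.4g"%x for x in np.r_[np.round(Ri.inv().apply(p-p0)/n,4),dw.round(2)]))
    for i in range(0,n,5):print("; ".join(rows[i:i+5]))
def best(H):
    R0=Ro.from_euler('xyz',env.read_state()["orientation"]);return min((tool(H,s) for s in(1,-1)),key=lambda r:(R0.inv()*r).magnitude())
E
python3 - <<'E'
from plan import *
R0=Ro.from_euler('xyz',env.read_state()["orientation"]);print(R0.as_matrix().round(3))
H=headR(-.165,0)
for s in(1,-1):print(s,(R0.inv()*tool(H,s)).as_rotvec(degrees=True).round(1))
plan(np.array([.565,.339,.25]),best(H))
print("jar",[atz("top",(315,249),.08).round(3)])
E
```

```text
[[-0.     0.252 -0.968]
 [ 0.002 -0.968 -0.252]
 [-1.    -0.002 -0.   ]]
1 [-1.559e+02 -1.000e-01  0.000e+00]
-1 [24.1  0.   0.1]Traceback (most recent call last):
  File "<stdin>", line 5, in <module>
  File "plan.py", line 10, in plan
    print("dist %.1f mm rot %.1f deg rows %d t %.2f tcp"%(L*1e3,np.degrees(np.linalg.norm(w)),n,s["time_s"]),p0.round(4),"w",s["gripper_width"].round(4),"F",s["force"].round(1))
                                                                                                                             ^^^^^^^^^^^^^^^^^^^^^^^^
AttributeError: 'float' object has no attribute 'round'
```

```bash
sed -i 's/s\["gripper_width"\].round(4)/round(s["gripper_width"],4)/' plan.py
python3 - <<'E'
from plan import *
c=LENS-.15*LH.apply([1,0,0])-LH.apply([.024,0,.006]);print("final centre",c.round(3))
def wrist(R,j1,phi):
    M=(Ro.from_euler('ZY',[j1,phi-np.pi/2]).inv()*R).as_euler('XYX');out=[]
    a,b,g=M
    for a,b,g in((a,b,g),(a+np.pi,-b,g+np.pi)):
        if b>0: out.append(((a+np.pi)%(2*np.pi)-np.pi,b,(g-np.pi/2+np.pi)%(2*np.pi)-np.pi))
    return np.round(out,2).tolist()
for s in(1,-1):
    for phi in(1.5,1.9,2.2):print(s,phi,"A",wrist(tool(headR(-.165,0),s),.54,phi),"F",wrist(tool(LH,s),-.46,phi))
plan(np.array([.565,.339,.25]),tool(headR(-.165,0),-1))
plan(np.array([.565,.339,.25]),tool(headR(-.165,0),1))
E
```

```text
final centre [ 0.499 -0.232  0.212]
1 1.5 A [[0.0, 1.64, -0.87]] F [[0.33, 1.17, -2.21]]
1 1.9 A [[0.0, 1.24, -0.87]] F [[0.43, 0.8, -2.39]]
1 2.2 A [[0.0, 0.94, -0.87]] F [[0.62, 0.54, -2.63]]
-1 1.5 A [[0.0, 1.64, 2.28]] F [[0.33, 1.17, 0.93]]
-1 1.9 A [[0.0, 1.24, 2.28]] F [[0.43, 0.8, 0.76]]
-1 2.2 A [[0.0, 0.94, 2.28]] F [[0.62, 0.54, 0.51]]
dist 988.8 mm rot 24.1 deg rows 27 t 0.10 tcp [ 0.1448 -0.556   0.2496] w 0.0855 F [-0.5 -0.6  0.4]
0 -0.0282 -0.0234 0.89 0 0; 0 -0.0285 -0.023 0.89 0 0; 0 -0.0289 -0.0225 0.89 0 0; 0 -0.0292 -0.0221 0.89 0 0; 0 -0.0296 -0.0216 0.89 0 0
0 -0.0299 -0.0212 0.89 0 0; 0 -0.0302 -0.0207 0.89 0 0; 0 -0.0305 -0.0202 0.89 0 0; 0 -0.0308 -0.0197 0.89 0 0; 0 -0.0311 -0.0193 0.89 0 0
0 -0.0314 -0.0188 0.89 0 0; 0 -0.0317 -0.0183 0.89 0 0; 0 -0.032 -0.0178 0.89 0 0; 0 -0.0323 -0.0173 0.89 0 0; 0 -0.0325 -0.0168 0.89 0 0
0 -0.0328 -0.0163 0.89 0 0; 0 -0.0331 -0.0158 0.89 0 0; 0 -0.0333 -0.0152 0.89 0 0; 0 -0.0335 -0.0147 0.89 0 0; -0 -0.0338 -0.0142 0.89 0 0
-0 -0.034 -0.0137 0.89 0 0; -0 -0.0342 -0.0131 0.89 0 0; -0 -0.0344 -0.0126 0.89 0 0; -0 -0.0346
[... 301 characters left out ...]
99 -0.0307 -5.78 -0 0; 0 -0.0167 -0.0326 -5.78 -0 0
0 -0.0133 -0.0341 -5.78 -0 0; 0 -0.0098 -0.0353 -5.78 -0 0; 0 -0.0062 -0.0361 -5.78 -0 0; 0 -0.0026 -0.0365 -5.78 -0 0; 0 0.0011 -0.0366 -5.78 -0 0
0 0.0048 -0.0363 -5.78 -0 0; -0 0.0084 -0.0356 -5.78 -0 0; -0 0.012 -0.0346 -5.78 -0 0; -0 0.0154 -0.0332 -5.78 -0 0; -0 0.0186 -0.0315 -5.78 -0 0
-0 0.0217 -0.0295 -5.78 -0 0; -0 0.0246 -0.0271 -5.78 -0 0; -0 0.0272 -0.0245 -5.78 -0 0; -0 0.0295 -0.0217 -5.78 -0 0; -0 0.0315 -0.0186 -5.78 -0 0
-0 0.0333 -0.0153 -5.78 -0 0; -0 0.0346 -0.0119 -5.78 -0 0; -0 0.0357 -0.0084 -5.78 -0 0; -0 0.0363 -0.0047 -5.78 -0 0; -0 0.0366 -0.001 -5.78 -0 0
-0 0.0365 0.0026 -5.78 -0 0; -0 0.0361 0.0063 -5.78 -0 0
```

Request:
step_arm --increments "0 -0.0282 -0.0234 0.89 0 0; 0 -0.0285 -0.023 0.89 0 0; 0 -0.0289 -0.0225 0.89 0 0; 0 -0.0292 -0.0221 0.89 0 0; 0 -0.0296 -0.0216 0.89 0 0" --claw 0

```text
time_s: 0.52
tcp_pos: [0.2229, -0.3888, 0.2499]
orientation: [-1.46, 1.57, 1.857]
force: [0.2, 0.0, 0.1]
gripper_width: 0.0854
```

Request:
step_arm --increments "0 -0.0299 -0.0212 0.89 0 0; 0 -0.0302 -0.0207 0.89 0 0; 0 -0.0305 -0.0202 0.89 0 0; 0 -0.0308 -0.0197 0.89 0 0; 0 -0.0311 -0.0193 0.89 0 0"

```text
time_s: 0.93
tcp_pos: [0.3006, -0.2232, 0.2501]
orientation: [-0.91, 1.571, 2.33]
force: [1.1, -0.8, -0.2]
gripper_width: 0.0856
```

Request:
step_arm --increments "0 -0.0314 -0.0188 0.89 0 0; 0 -0.0317 -0.0183 0.89 0 0; 0 -0.032 -0.0178 0.89 0 0; 0 -0.0323 -0.0173 0.89 0 0; 0 -0.0325 -0.0168 0.89 0 0"

```text
time_s: 1.35
tcp_pos: [0.3785, -0.0575, 0.2502]
orientation: [1.772, 1.571, -1.348]
force: [0.7, -0.3, 0.1]
gripper_width: 0.0856
```

Request:
step_arm --increments "0 -0.0328 -0.0163 0.89 0 0; 0 -0.0331 -0.0158 0.89 0 0; 0 -0.0333 -0.0152 0.89 0 0; 0 -0.0335 -0.0147 0.89 0 0; 0 -0.0338 -0.0142 0.89 0 0"

```text
time_s: 1.77
tcp_pos: [0.4563, 0.1084, 0.25]
orientation: [0.712, 1.57, -2.486]
force: [0.3, -1.1, 0.4]
gripper_width: 0.0851
```

Run:
```python
from plan import *
print(env.read_state()["joint_pos"].round(2))
plan(np.array([.565,.339,.22]),tool(headR(-.165,0),-1),10)
```

```text
[ 0.21  0.15  1.79 -0.    1.2   1.84]
dist 256.7 mm rot 6.2 deg rows 10 t 1.77 tcp [0.4563 0.1084 0.25  ] w 0.0851 F [ 0.3 -1.1  0.4]
0.003 -0.0236 -0.0096 0.62 0 -0; 0.003 -0.0237 -0.0093 0.62 0 -0; 0.003 -0.0238 -0.009 0.62 0 -0; 0.003 -0.0239 -0.0088 0.62 0 -0; 0.003 -0.024 -0.0085 0.62 0 -0
0.003 -0.0241 -0.0083 0.62 0 -0; 0.003 -0.0242 -0.008 0.62 0 -0; 0.003 -0.0243 -0.0077 0.62 0 -0; 0.003 -0.0244 -0.0075 0.62 0 -0; 0.003 -0.0245 -0.0072 0.62 0 -0
```

Request:
step_arm --increments "0.003 -0.0236 -0.0096 0.62 0 0; 0.003 -0.0237 -0.0093 0.62 0 0; 0.003 -0.0238 -0.009 0.62 0 0; 0.003 -0.0239 -0.0088 0.62 0 0; 0.003 -0.024 -0.0085 0.62 0 0"

```text
time_s: 2.18
tcp_pos: [0.5106, 0.2229, 0.2346]
orientation: [0.653, 1.57, -2.599]
force: [0.2, -0.3, 0.1]
gripper_width: 0.0852
```

Request:
step_arm --increments "0.003 -0.0241 -0.0083 0.62 0 0; 0.003 -0.0242 -0.008 0.62 0 0; 0.003 -0.0243 -0.0077 0.62 0 0; 0.003 -0.0244 -0.0075 0.62 0 0; 0.003 -0.0245 -0.0072 0.62 0 0"

```text
time_s: 2.6
tcp_pos: [0.565, 0.3381, 0.2195]
orientation: [0.798, 1.57, -2.508]
force: [-0.2, -0.2, 0.1]
gripper_width: 0.0851
```

Run:
```python
from plan import *
print(env.read_state()["joint_pos"].round(2))
plan(np.array([.565,.339,.085]),tool(headR(-.165,0),-1),10)
# picture with predicted gripper/pad drop point
out=[]
for n in("scene","top"):
    im=env.get_image(n)[:,:,::-1].copy();x,y=proj(n,[.565,.339,.13])[0].astype(int);out.append(cv2.resize(im[y-45:y+45,x-40:x+40],(400,450),interpolation=cv2.INTER_CUBIC))
cv2.imwrite("pics/above.png",np.hstack(out))
```

```text
[ 0.52  0.47  1.4  -0.    1.27  2.26]
dist 134.5 mm rot 0.1 deg rows 10 t 2.60 tcp [0.565  0.3381 0.2195] w 0.0851 F [-0.2 -0.2  0.1]
0.0134 -0.0001 -0 0 0.01 -0.01; 0.0134 -0.0001 0 0 0.01 -0.01; 0.0134 -0.0001 0 0 0.01 -0.01; 0.0134 -0.0001 0 0 0.01 -0.01; 0.0134 -0.0001 0 0 0.01 -0.01
0.0134 -0.0001 0 0 0.01 -0.01; 0.0134 -0.0001 0 0 0.01 -0.01; 0.0134 -0.0001 0 0 0.01 -0.01; 0.0134 -0.0001 0 0 0.01 -0.01; 0.0134 -0.0001 0 0 0.01 -0.01
```

View pics/above.png

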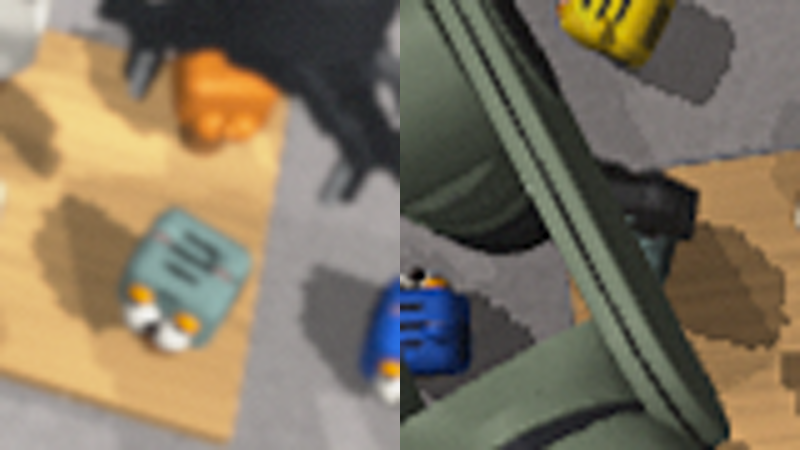

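The picture shows the open fingers parallel to the flat cheeks and straddling the head's axis. I'll descend now.

Request:
step_arm --increments "0.018 0 0 0 0 0; 0.018 0 0 0 0 0; 0.018 -0.0005 0 0 0 0; 0.018 -0.0005 0 0 0 0; 0.015 0 0 0 0 0"

```text
time_s: 3.12
tcp_pos: [0.5641, 0.3369, 0.1317]
orientation: [0.831, 1.568, -2.474]
force: [-0.3, -1.1, -0.5]
gripper_width: 0.0851
```

Request:
step_arm --increments "0.013 0 0 0 0 0; 0.012 0 0 0 0 0; 0.01 0 0 0 0 0; 0.008 0 0 0 0 0; 0.0045 0 0 0 0 0"

```text
time_s: 3.53
tcp_pos: [0.5646, 0.3376, 0.0847]
orientation: [0.773, 1.569, -2.533]
force: [0.1, -0.7, -0.7]
gripper_width: 0.0855
```

Request:
step_arm --increments "0 0 0 0 0 0; 0 0 0 0 0 0; 0 0 0 0 0 0; 0 0 0 0 0 0; 0 0 0 0 0 0" --claw 0.3 --force 30

```text
time_s: 3.95
tcp_pos: [0.5653, 0.3382, 0.0865]
orientation: [-2.531, 1.57, 0.447]
force: [0.1, -1.0, -0.5]
gripper_width: 0.0597
```

Request:
step_arm --increments "0 0 0 0 0 0; 0 0 0 0 0 0; 0 0 0 0 0 0; 0 0 0 0 0 0; 0 0 0 0 0 0" --claw 0.5 --force 40

```text
time_s: 4.37
tcp_pos: [0.5655, 0.3387, 0.0866]
orientation: [-2.25, 1.568, 0.727]
force: [-0.4, 3.3, 4.7]
gripper_width: 0.0515
```

Request:
step_arm --increments "0 0 0 0 0 0; 0 0 0 0 0 0; 0 0 0 0 0 0" --claw 1

```text
time_s: 4.62
tcp_pos: [0.5655, 0.3387, 0.0866]
orientation: [-2.232, 1.568, 0.745]
force: [-0.6, 3.4, 5.9]
gripper_width: 0.0516
```

Request:
step_arm --increments "-0.004 -0.0005 0 0 0 0; -0.006 0 0 0 0 0; -0.01 0 0 0 0 0; -0.01 0 0 0 0 0; -0.01 0 0 0 0 0"

```text
time_s: 5.03
tcp_pos: [0.5641, 0.3375, 0.1252]
orientation: [0.986, 1.566, -2.319]
force: [-0.6, 0.3, 0.1]
gripper_width: 0.0518
```

Request:
step_arm --increments "-0.015 0 0 0 0 0; -0.02 0 0 0 0 0; -0.02 0 0 0 0 0; -0.02 0 0 0 0 0; -0.02 0 0 0 0 0"

```text
time_s: 5.45
tcp_pos: [0.5644, 0.3371, 0.2216]
orientation: [1.191, 1.567, -2.115]
force: [-0.1, 0.1, -1.2]
gripper_width: 0.0516
```

Run:
```python
from plan import *
s=env.read_state();print(s["force"].round(2),s["joint_pos"].round(2))
out=[]
for n in("scene","top"):
    im=env.get_image(n)[:,:,::-1].copy();cv2.imwrite(f"pics/{n}_lift.png",im);x,y=proj(n,[.565,.339,.2])[0].astype(int);out.append(cv2.resize(im[y-45:y+45,x-40:x+40],(400,450),interpolation=cv2.INTER_CUBIC))
cv2.imwrite("pics/lift.png",out[0])
```

```text
[-0.08  0.1  -1.18] [ 0.52  0.47  1.4  -0.    1.27  2.26]
```

View pics/lift.png

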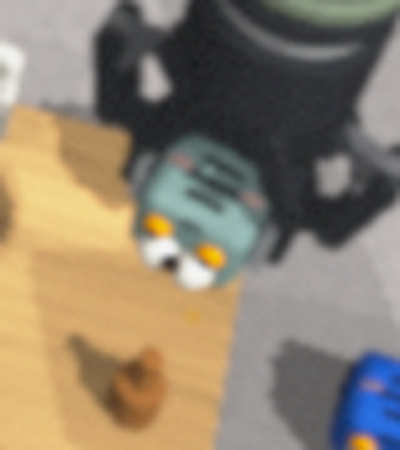

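The head is held cleanly, with its eyes at crop (157,226) and (210,257), and the peg is empty. Now for the carry.

```bash
cat > fin.py <<'E'
from plan import *
HC=np.array([.0056,0,0]) # head centre in tool
def finpose(lens=LENS,lh=LH,hc=HC):
    Rt=tool(lh,-1);c=lens+lh.apply([-.15-.024,0,-.006]);return c-Rt.apply(hc),Rt
E
python3 - <<'E'
from fin import *
s=env.read_state();R=Ro.from_euler('xyz',s["orientation"]);Hm=R.as_matrix()@np.array([[0,0,-1],[0,-1,0],[-1,0,0]]).T
print("head axes",Hm.round(3).tolist())
H=R*tool(Ro.identity(),-1).inv()
c=s["tcp_pos"]+R.apply(HC);m=c+H.apply([.030,0,.009])  # ~eye front
x,y=proj("scene",[.565,.339,.2])[0].astype(int)
for e in((157,226),(210,257)):print("seen",(np.array(e)+.5)/5-.5+[x-40,y-45])
for yy in(-.0128,.0128):print("pred",proj("scene",c+H.apply([.03,yy,.009])))
# same offset check with initial image
H0=headR(-.165,0)
for yy in(-.0128,.0128):print("init pred",proj("scene",np.array([.565,.339,.081])+H0.apply([.03,yy,.009])))
p,Rt=finpose();print(p.round(4));plan(p,Rt,20)
E
```

```text
head axes [[0.987, 0.164, -0.006], [-0.164, 0.987, -0.002], [0.005, 0.003, 1.0]]
seen [412.  252.8]
seen [422.6 259. ]
pred [[412.28083505 254.25101863]]
pred [[423.06835327 260.40253658]]
init pred [[401.62438008 282.32295823]]
init pred [[411.00956698 288.04598296]]
[ 0.4958 -0.2319  0.2168]
dist 574.6 mm rot 36.2 deg rows 20 t 5.55 tcp [0.5663 0.3383 0.2246] w 0.0516 F [ 1.1 -0.1 -0.7]
0.0003 0.0287 -0.0012 -0.8 1.61 -0.23; 0.0002 0.0287 -0.0008 -0.8 1.61 -0.23; 0.0001 0.0287 -0.0004 -0.8 1.61 -0.23; 0 0.0287 0 -0.8 1.61 -0.23; -0.0001 0.0287 0.0004 -0.8 1.61 -0.23
-0.0002 0.0287 0.0008 -0.8 1.61 -0.23; -0.0004 0.0287 0.0012 -0.8 1.61 -0.23; -0.0005 0.0287 0.0016 -0.8 1.61 -0.23; -0.0007 0.0287 0.002 -0.8 1.61 -0.23; -0.0009 0.0286 0.0024 -0.8 1.61 -0.23
-0.0011 0.0286 0.0028 -0.8 1.61 -0.23; -0.0013 0.0285 0.0031 -0.8 1.61 -0.23; -0.0015 0.0285 0.0035 -0.8 1.61 -0.23; -0.0017 0.0284 0.0038 -0.8 1.61 -0.23; -0.0019 0.0284 0.0042 -0.8 1.61 -0.23
-0.0021 0.0283 0.0045 -0.8 1.61 -0.23; -0.0024 0.0282 0.0049 -0.8 1.61 -0.23; -0.0026 0.0281 0.0052 -0.8 1.61 -0.23; -0.0029 0.0281 0.0055 -0.8 1.61 -0.23; -0.0032 0.028 0.0058 -0.8 1.61 -0.23
```

Request:
step_arm --increments "0.0003 0.02 -0.0012 -0.8 1.61 -0.23; 0.0002 0.0287 -0.0008 -0.8 1.61 -0.23; 0.0001 0.0287 -0.0004 -0.8 1.61 -0.23; 0 0.0287 0 -0.8 1.61 -0.23; -0.0001 0.0287 0.0004 -0.8 1.61 -0.23"

```text
time_s: 5.97
tcp_pos: [0.5475, 0.2025, 0.2174]
orientation: [-3.054, 1.431, -0.005]
force: [0.1, -1.3, -0.3]
gripper_width: 0.0514
```

Request:
step_arm --increments "-0.0002 0.0287 0.0008 -0.8 1.61 -0.23; -0.0004 0.0287 0.0012 -0.8 1.61 -0.23; -0.0005 0.0287 0.0016 -0.8 1.61 -0.23; -0.0007 0.0287 0.002 -0.8 1.61 -0.23; -0.0009 0.0286 0.0024 -0.8 1.61 -0.23"

```text
time_s: 6.38
tcp_pos: [0.5295, 0.0602, 0.216]
orientation: [-3.076, 1.29, 0.043]
force: [1.0, -0.9, -0.6]
gripper_width: 0.0518
```

Request:
step_arm --increments "-0.0011 0.0286 0.0028 -0.8 1.61 -0.23; -0.0013 0.0285 0.0031 -0.8 1.61 -0.23; -0.0015 0.0285 0.0035 -0.8 1.61 -0.23; -0.0017 0.0284 0.0038 -0.8 1.61 -0.23; -0.0019 0.0284 0.0042 -0.8 1.61 -0.23"

```text
time_s: 6.8
tcp_pos: [0.5117, -0.0817, 0.2146]
orientation: [-3.107, 1.148, 0.085]
force: [-0.3, 0.2, -1.2]
gripper_width: 0.0518
```

Run:
```python
from fin import *
print(env.read_state()["joint_pos"].round(2))
p,Rt=finpose();plan(p,Rt,8)
```

```text
[-0.26  0.1   2.03  0.24  0.63  1.09]
dist 151.1 mm rot 9.4 deg rows 8 t 6.80 tcp [ 0.5117 -0.0817  0.2146] w 0.0518 F [-0.3  0.2 -1.2]
-0.0017 0.0186 0.0025 -0.49 1.05 -0.15; -0.0018 0.0186 0.0026 -0.49 1.05 -0.15; -0.0019 0.0186 0.0027 -0.49 1.05 -0.15; -0.002 0.0186 0.0029 -0.49 1.05 -0.15; -0.0021 0.0185 0.003 -0.49 1.05 -0.15
-0.0022 0.0185 0.0031 -0.49 1.05 -0.15; -0.0023 0.0185 0.0032 -0.49 1.05 -0.15; -0.0024 0.0184 0.0033 -0.49 1.05 -0.15
```

Request:
step_arm --increments "-0.0017 0.0186 0.0025 -0.49 1.05 -0.15; -0.0018 0.0186 0.0026 -0.49 1.05 -0.15; -0.0019 0.0186 0.0027 -0.49 1.05 -0.15; -0.002 0.0186 0.0029 -0.49 1.05 -0.15; -0.0021 0.0185 0.003 -0.49 1.05 -0.15"

```text
time_s: 7.22
tcp_pos: [0.5019, -0.1749, 0.2157]
orientation: [-3.125, 1.057, 0.111]
force: [-0.1, -0.1, -1.4]
gripper_width: 0.0516
```

Request:
step_arm --increments "-0.0022 0.0185 0.0031 -0.49 1.05 -0.15; -0.0023 0.0185 0.0032 -0.49 1.05 -0.15; -0.0024 0.0184 0.0033 -0.49 1.05 -0.15; 0 0 0 0 0 0; 0 0 0 0 0 0"

```text
time_s: 7.63
tcp_pos: [0.4963, -0.2309, 0.2165]
orientation: [-3.136, 1.002, 0.125]
force: [-0.2, 0.4, -1.7]
gripper_width: 0.0514
```

Run:
```python
from fin import *
s=env.read_state();print(s["joint_pos"].round(2))
p,Rt=finpose();plan(p,Rt,1)
R=Ro.from_euler('xyz',s["orientation"]);H=R*tool(Ro.identity(),-1).inv();c=s["tcp_pos"]+R.apply(HC)
fp=c+H.apply([.024,0,.006]);print("face in lens",LH.inv().apply(fp-LENS).round(4),"ang",np.degrees((LH.inv()*H).magnitude()).round(2))
out=[]
a=np.linspace(0,2*np.pi,60,endpoint=False)
for n,o,w,h in(("scene",(130,130),100,75),("top",(370,90),100,110)):
    im=env.get_image(n)[:,:,::-1].copy();cv2.imwrite(f"pics/{n}_fin.png",im)
    v=cv2.resize(im[o[1]:o[1]+h,o[0]:o[0]+w],None,fx=5,fy=5,interpolation=cv2.INTER_CUBIC)
    d=lambda X:(((proj(n,X)-o)+.5)*5).astype(int)
    if n=="scene":
        A,B=d(np.array([LENS,fp]));cv2.line(v,tuple(map(int,A)),tuple(map(int,B)),(0,0,255),1)
        for x in(0,):cv2.polylines(v,[d(np.c_[np.zeros(60),.036*np.cos(a),.036*np.sin(a)]@LH.as_matrix().T+LENS)],True,(0,255,0),1)
        for yy in(-.0128,.0128):print("eye pred",proj(n,c+H.apply([.03,yy,.009])).round(1))
    out.append(v)
h=max(x.shape[0] for x in out);cv2.imwrite("pics/fin.png",cv2.resize(np.hstack([np.pad(x,((0,h-x.shape[0]),(0,0),(0,0))) for x in out]),(800,int(800*h/1000))))
```

```text
[-0.67  0.15  2.02  0.67  0.66  0.31]
dist 1.2 mm rot 0.3 deg rows 1 t 7.63 tcp [ 0.4963 -0.2309  0.2165] w 0.0514 F [-0.2  0.4 -1.7]
-0.0005 0.0009 0.0004 -0.23 0.08 0.05
face in lens [-0.1496  0.0008 -0.0006] ang 0.25
eye pred [[218.2 148.9]]
eye pred [[226.7 151.2]]
```

View pics/fin.png

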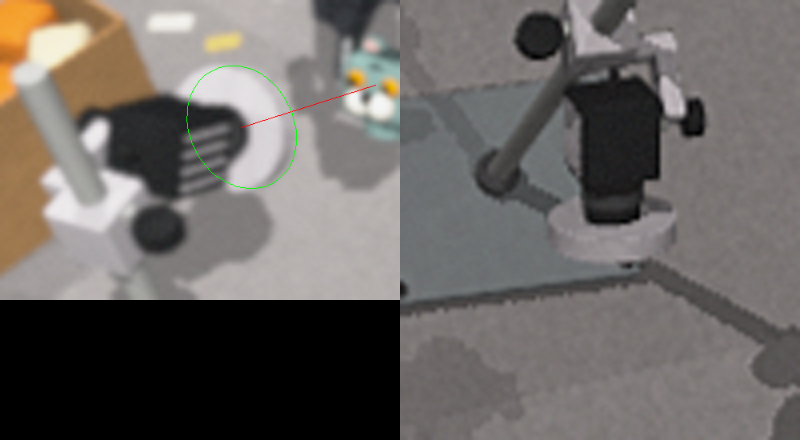

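Request:
step_arm --increments "-0.0005 0.0009 0 0 0 0; 0 0 0 0 0 0; 0 0 0 0 0 0; 0 0 0 0 0 0; 0 0 0 0 0 0"

```text
time_s: 8.15
tcp_pos: [0.4977, -0.2313, 0.2187]
orientation: [-3.141, 0.999, 0.123]
force: [-0.2, -0.2, -0.3]
gripper_width: 0.0515
```

Run:
```python
from fin import *
s=env.read_state();R=Ro.from_euler('xyz',s["orientation"]);H=R*tool(Ro.identity(),-1).inv()
fp=s["tcp_pos"]+R.apply(HC)+H.apply([.024,0,.006]);print(LH.inv().apply(fp-LENS).round(4),np.degrees((LH.inv()*H).magnitude()).round(2),abs(s["joint_velocities"]).max(),s["gripper_width"],s["time_s"])
a=cv2.imread("pics/scene0.png");b=cv2.imread("pics/scene_fin.png")
for nm,(x,y) in dict(jar=(326,205),white=(375,226),orange=(420,239),cream=(362,264)).items():
    t=cv2.matchTemplate(b[y-22:y+22,x-22:x+22],a[y-14:y+14,x-14:x+14],cv2.TM_CCOEFF_NORMED);print(nm,np.subtract(cv2.minMaxLoc(t)[3],8),t.max().round(3))
env.job_done()
```

```text
[-0.1473  0.0004  0.0007] 0.12 0.002059387671554223 0.051469966491709214 8.15
jar [0 0] 0.985
white [0 0] 0.981
orange [0 0] 0.983
cream [0 0] 0.999
the job is handed in; nothing more can be done
```

I lifted the tiger head off its peg by its flat cheeks at 40 N, carried it over to the inspection camera, and handed it in at 8.2 s, still held there. No verdict was reported.

- **Position:** the point between the eyes is 147 mm from the lens, less than 1 mm off the lens axis each way, and turned about 0.1° from square. These come from the measured arm pose and my estimate of where the lens is.
- **Holding still:** joint speeds were about 0.002 rad/s, and the gripper opening was 51.5 mm against the 52 mm head width. At the inspection pose the eyes appeared within about 1 pixel of where I predicted.
- **Other objects:** at the inspection pose, the jar and the three plain heads showed no pixel shift from the start. The force readings stayed within a few newtons.

**Least certain:** the camera's tilt, which I took as 0.57 rad. The first rough fit gave 0.70; a better fit gave 0.58, and the slope of the camera's vents agreed with that. I also measured the column about 106 mm behind the lens, where 110 to 130 mm is stated, so I took the lens as about 3 mm further forward. The lens position could still be off by a few millimetres.

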